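# Pin a clamshell chip fixture shut and keep it pressed

### The arm

A 6-joint arm with a two-finger parallel gripper is mounted at the origin on the work surface. World frame = base frame: x ahead of the robot, y to its left, z up, the work surface at z = 0. Lengths are in mm, angles in degrees, forces in N, time in s.
With the tool pointing down it reaches from about 350 to 850 mm from the base axis. Payload 8.1 kg.
Tool frame: the origin (TCP) lies between the finger pads; the fingertips stand r.nose_length ahead of it and the grasp point (between the pads) lies 3 mm ahead of it (r.nose_length is the distance from the TCP to the fingertips, in mm); x points along the fingers, y is the direction in which the jaws open and shut, and the axes are right-handed (so a half turn about x gives the same grasp; the last joint's range is limited). The gripper opens to 85 mm and grips with 20 to 120 N. Pads are 22 mm wide; open, the fingers measure 114 mm over their backs; the gripper's body (76 mm by 85 mm) begins 54 mm behind the grasp point. The pads swing forward as they close: fully open they stand 13 mm farther back than shut.
Start: joints at [-74.737, 7.471, 85.268, -0, 87.261, -4.893], TCP at [206.773, -563.25, 253.292] pointing down, gripper open.
Joint ranges: [-169.43, 169.43], [-51.17, 129.36], [1.28, 143.12], [-76.62, 256.62], [0, 156.53], [-152.29, 152.29]. Speed limits (degrees/s): [136.94, 136.94, 159.86, 180, 180, 180].

### API

Orientations are given as [roll, pitch, yaw] about the fixed x, y, z axes, in that order (R = Rz(yaw) Ry(pitch) Rx(roll)).
In Python, from bench import sense, optics, order, r gives the robot as it stands.
- The arm moves only by the tool carry_out, never from a script. Its argument "commands" is one flat list of numbers, 7 for each row, row after row: the shift along the tool's x, y, z in m, then the turn, a rotation vector about the tool's x, y, z in degrees, then the closure, from -1 (fully open) to 1 (shut), so that 0 is half open. A call has 1 to 12 rows; each row is the pose to reach, as a shift and turn from the pose measured when the call began, along the tool's axes at that moment; what a row does not reach only later rows make up. A row lasts 1/8 s, in which the tool goes at most 62.5 mm and 10.7 degrees, less where a joint would pass 70% of its speed; a pose out of reach is approached as far as the arm can. A call with a gripper value outside its range is refused whole. The fingers move at their own pace and stop on an object; "grip_force" is the grip in N (left out, the last holds). Time passes only in rows, so rows that repeat a pose let the fingers close. It gives the time, the measured TCP pose, the force and the opening at its end, in the units of the state.
- sense(): the state, without advancing time (a new reading comes with each control period).
- optics.snapshot(name): name is "side" or "top" or "wrist"; returns (picture, depth): 480x640x3 uint8, red, green, blue; 480x640 float32, mm along the optical axis (not along the pixel's ray), 0 where there is no reading.
- optics.calibration(name): a dict with "mtx" (3x3 intrinsics, pixels), "extrinsics" (4x4, takes a point from camera to world coordinates). Camera axes: x right, y up, looking along -z (the intrinsics and any distortion apply to the point x, -y, -z); pixel columns grow to the right and rows downward; lengths in mm; the calibration is good to about 2 mm. A picture is of the moment at which its call begins: read the wrist's pose just before it. calibration takes no time and is no camera call; for the wrist camera it gives the pose at the moment of the call.
- order.hand_in(): hands the job in, once; it reports no verdict.
The state is a dict: "time": time; "joint_pos": joint angles; "qd": joint speeds; "joint_efforts": joint torques, N m; "tool_pos": TCP position; "tcp_rot": TCP orientation; "ft_force": force on the tool from outside, world axes, zero at the start; "wrist_torque": the same for the moment, N m; "finger_gap": finger opening in mm.
Only numpy, scipy, OpenCV 4.12 (cv2) and the standard library are available. Lean on these libraries where they do the work, as an engineer would, in place of code of your own. Each camera call takes 0.05 s, during which the arm holds its last target. There are 200 camera calls.

### The job

Swing the open lid of the aluminium chip test fixture down onto its sprung nest, then take the locking pin with the collar (not the mushroom-headed plug) from the grey stand and push it down through the hole in the lid into the hole in the base. Press until the pin is fully home, collar flat on the lid and the lid fully shut, and finish like that: still gripping the pin and pressing it down, because the nest springs the lid open again. Leave the plug in its stand and the other things where they are.

Things in the scene. Friction and masses are not known exactly. Their poses are not given: they have to be found in the camera images.
- fixture: aluminium clamshell chip fixture, fixed. Baseplate 170 (x) x 100 (y) x 12 mm; origin under its centre, on the table; z up, x from hinge end to lock end. Hinge axis along y at x = -55, z = 50 mm, between dark cheeks that end at y = +-63.5, z = 56 mm. Lock block 44 x 44 mm centred at x = 50, top at z = 45 mm, with the vertical lock hole
- nest_top (a point): centre of the top of the 40 x 40 mm black sprung nest that carries the chip, in the fixture's middle. It meets the pad under the lid about 0.09 rad before shut and pushes back: let go, the lid rests at about 0.06 to 0.1 rad; shutting it fully takes about 5 to 7 N straight down at the lid's hole, and it springs up again when released
- lid (a joint): angle of the lid, rad: 0 fully shut (level, lying on the base), growing as the free end swings up; starts wide open between 0.8 and 1.25, stop at 1.5. The hinge is stiff enough that the lid stays where it is left (about 1 to 2 N at the free end moves it), apart from the sprung nest in the last 0.09 rad
- lid_hinge (a point): point on the lid's hinge axis, at the middle of its width; turns with the lid: its x axis points from the hinge along the lid to the free end, z is the outer-face normal (up when shut). The lid is a 10 mm aluminium plate (z from -5 to +5 mm), 88 mm wide from x = 2 to 83 mm, then a tab 44 mm wide from x = 83 to 127 mm
- lid_hole (a point): centre of the lock hole's mouth on the lid's outer face, in the tab, 105 mm from the hinge axis; hole 13 mm across, 10 mm long, with a 1.5 mm chamfer; z axis along the hole, outwards
- base_hole (a point): centre of the mouth of the lock hole on top of the base's lock block, 45 mm above the table; hole 12 mm across, 33 mm deep, vertical, with a 1.5 mm chamfer. When the lid is shut its outer face is 10 mm above this point
- pin: steel locking pin, about 80 g, standing in the stand; origin at its tip, z up along it. All round: shank 10 mm across from z = 0 to 40 mm (2 mm tip chamfer), collar 32 mm across from 40 to 45 mm, straight grip 16 mm across from 45 to 77 mm. Any yaw will do. Fully home, the collar lies on the shut lid and the tip is 15 mm above the table
- pin_tip (a point): tip of the pin's shank (the origin of pin)
- plug: mushroom-headed steel gauge plug, standing in the other hole of the stand, to be left there: shank 10 mm across and only 22 mm long, neck 18 mm across above it, flat round head 30 mm across; origin at the tip of its shank, total height 50 mm
- stand: grey plastic block 50 (x) x 120 (y) x 50 mm high, fixed to the table, origin at the centre of its underside. Two vertical 13 mm through holes, 70 mm apart along y; the pin stands in one and the plug in the other, either way round, the pin's collar lying on the block's top (its tip 10 mm above the table)
- jar: clear jar with white cap, 56 mm across, 55 mm high; origin under its centre; a bystander
- cup: small open black cup, 40 mm across, 32 mm high; origin under its centre; a bystander
- driver: screwdriver with black handle, 160 mm long, lying; a bystander
- post: plain upright steel post, 38 mm across, 65 mm high; origin under its centre; a bystander
- tray: black tray with four pockets, 75 x 75 x 18 mm; origin under its centre; a bystander
- spacer: aluminium ring lying flat, 48 mm across, 14 mm high; origin under its centre; a bystander
Mind the look-alikes: they are no part of the job. What is shaped like the pin but orange or yellow is not meant.

How it is judged:
By the outcome, as a careful person would: the job done as asked, in the order asked, and still so for the second after the job is handed in, while the arm keeps its last pose, push and grip.
It also fails if it takes over 54 s, if anything falls off the work surface, if the arm or the gripper's body presses on something with over 40 N, if the wrist force passes 120 N, or if a joint passes its speed limit or range.

## Working session

There is one attempt and no reset: what is moved stays moved. The work goes in short steps, Python scripts to look and compute and a tool call to move; the robot and the scene stay as the last step left them, time stands still between calls to the robot, and variables do not carry over. Pictures are saved under pics/ and viewed, about 8 in all and at most 12, crops included, and the job is handed in when it is done.

Besides the shell and the picture viewer there is one more tool, called after ">>>" as name(argument=value, ...) on one line, values as JSON. carry_out: Moves the arm, as the interface text tells. Its arguments: {"type":"object","properties":{"commands":{"type":"array","items":{"type":"number"}},"grip_force":{"type":"number"}},"required":["commands"]}

```bash
mkdir -p pics; ls; cat > h.py <<'E'
import numpy as np, cv2
from bench import sense, optics, order, r
from scipy.spatial.transform import Rotation as R
def cal(n):
    c=optics.calibration(n); return np.array(c["mtx"]),np.array(c["extrinsics"]),c
def pts(n,d,c=None):
    K,E,_=c or cal(n); v,u=np.mgrid[0:480,0:640]
    X=np.stack([(u-K[0,2])/K[0,0]*d,-(v-K[1,2])/K[1,1]*d,-d],-1)
    return X@E[:3,:3].T+E[:3,3]
def ray(n,u,v,z,c=None):
    K,E,_=c or cal(n); d=E[:3,:3]@np.array([(u-K[0,2])/K[0,0],-(v-K[1,2])/K[1,1],-1.]); o=E[:3,3]
    return o+d*(z-o[2])/d[2]
def tool():
    s=sense(); return np.array(s["tool_pos"]),R.from_euler('xyz',s["tcp_rot"],degrees=True)
def goal(p,rot):  # shift (m) and rotvec (deg) in tool axes
    t,q=tool(); return np.round(q.inv().apply(np.array(p)-t)/1000,4),np.round((q.inv()*rot).as_rotvec(degrees=True),2)
E
python3 - <<'E'
from h import *
s=sense();print(s,r.nose_length)
for n in("side","top"):
    p,d=optics.snapshot(n);cv2.imwrite(f"pics/{n}0.png",p[...,::-1]);np.savez(f"{n}0.npz",p=p,d=d)
    K,E,c=cal(n);print(n,K.round(1).tolist(),E.round(3).tolist(),[k for k in c])
E
```

```text
pics
{'time': 0.0, 'joint_pos': array([-7.47368473e+01,  7.51547585e+00,  8.53308084e+01, -2.29948042e-04,
        8.72610132e+01, -4.89387965e+00]), 'qd': array([-0.10751117, -0.01633909,  0.0900522 , -0.08263589,  0.04451139,
        0.01450275]), 'joint_efforts': array([-1.09204073e-03, -5.69395924e+01, -5.00563502e+01, -4.06132949e-04,
        1.45513960e-02, -6.89589569e-06]), 'tool_pos': array([ 206.63155824, -562.74602528,  252.22590209]), 'tcp_rot': array([-94.77124136,  89.89270221, 105.38580218]), 'ft_force': array([0.33296069, 0.09265014, 0.16203406]), 'wrist_torque': array([ 0.00173674, -0.04570048,  0.06479113]), 'finger_gap': 85.23500668753076} 22.0
side [[436.1, 0.0, 316.9], [0.0, 436.1, 239.3], [0.0, 0.0, 1.0]] [[0.971, 0.122, -0.207, 361.71], [-0.24, 0.495, -0.835, -874.018], [0.001, 0.86, 0.51, 582.679], [0.0, 0.0, 0.0, 1.0]] ['mtx', 'extrinsics']
top [[579.9, 0.0, 326.1], [0.0, 579.9, 230.6], [0.0, 0.0, 1.0]] [[0.013, 0.992, -0.125, 414.455], [-1.0, 0.014, 0.012, -13.569], [0.013, 0.125, 0.992, 1329.397], [0.0, 0.0, 0.0, 1.0]] ['mtx', 'extrinsics']
```

View pics/side0.png

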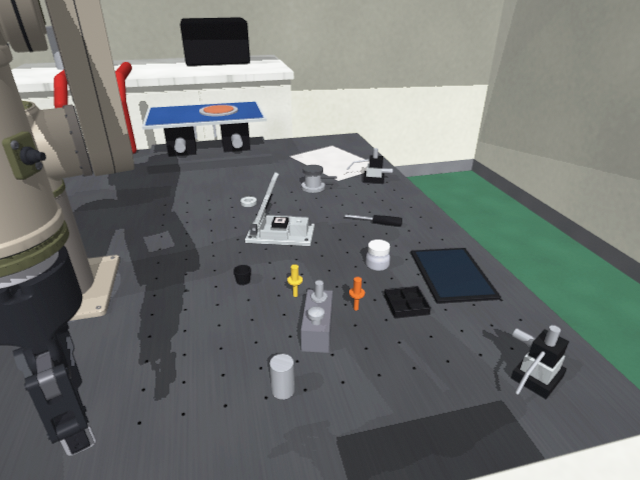

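View pics/top0.png

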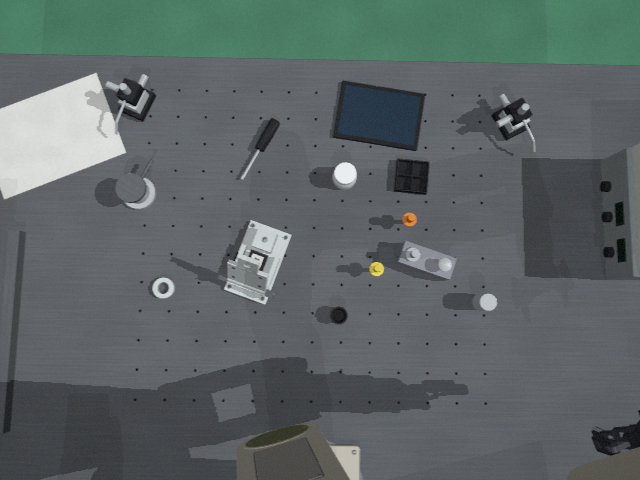

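The side view shows the grey pin at (319,288) and the plug at (316,315), both in the stand. In the top view the pin is at about (413,255) and the plug at (445,265). Look-alikes are yellow (295,280 side; 377,268 top) and orange (357,292; 409,219). The fixture is at top (258,262), with its hinge end towards the robot. Next is one close crop to confirm the choice, plus measurements.

```bash
python3 - <<'E'
from h import *
S=np.load("side0.npz");T=np.load("top0.npz")
a=cv2.resize(S["p"][160:360,230:380],(400,533),interpolation=3)
b=cv2.resize(T["p"][210:310,215:290],(399,533),interpolation=3)
cv2.imwrite("pics/crop0.png",np.hstack([a,b])[...,::-1])
PT=pts("top",T["d"]);PS=pts("side",S["d"])
f=lambda P,u,v:P[v,u].round(1).tolist()
print("table",f(PT,300,200),f(PT,320,380),"side",f(PS,200,320))
for u,v in[(413,255),(445,265),(409,219),(377,268),(488,302),(430,260)]:print("top",u,v,f(PT,u,v))
for u,v in[(319,285),(316,313),(282,362)]:print("side",u,v,f(PS,u,v))
# stand: top plane z 45..55
X=PT.reshape(-1,3)
def rect(z0,z1,x0,x1,y0,y1):
    m=((PT[...,2]>z0)&(PT[...,2]<z1)&(PT[...,0]>x0)&(PT[...,0]<x1)&(PT[...,1]>y0)&(PT[...,1]<y1))
    q=PT[m];print(len(q),q[:,2].mean().round(1),cv2.minAreaRect(q[:,:2].astype(np.float32)))
c=PT[262,430]
rect(44,56,c[0]-90,c[0]+90,c[1]-90,c[1]+90)
c=PT[240,252]; print("fix c",c)
for z0,z1 in[(7,17),(40,50)]: rect(z0,z1,c[0]-150,c[0]+120,c[1]-120,c[1]+120)
E
```

```text
table [651.8, 32.4, 3.6] [244.3, -19.7, -1.1] side [295.7, -168.8, -1.4]
top 413 255 [520.3, -215.5, 88.8]
top 445 265 [500.5, -286.8, 76.5]
top 409 219 [599.9, -208.9, 78.6]
top 377 268 [491.8, -138.8, 81.1]
top 488 302 [422.2, -381.6, 66.3]
top 430 260 [513.2, -260.0, 47.4]
side 319 285 [526.6, -226.2, 85.7]
side 316 313 [503.7, -295.2, 78.4]
side 282 362 [427.3, -381.2, 64.5]
1005 50.3 ((537.719970703125, -252.805419921875), (137.8136749267578, 95.598876953125), 71.10967254638672)
fix c [556.50550137 140.3148235    8.0742876 ]
1317 12.1 ((542.0151977539062, 142.27610778808594), (266.0013122558594, 238.61964416503906), 0.8188779354095459)
596 45.0 ((506.91229248046875, 115.83679962158203), (109.11078643798828, 139.255859375), 70.53569793701172)
```

View pics/crop0.png

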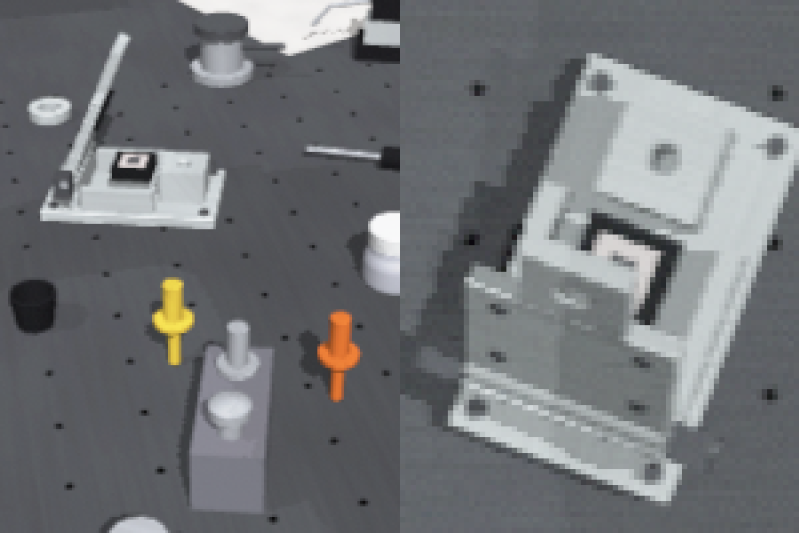

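The crop confirms it: the plain steel pin with the collar is the far one in the stand (top 413,255), and the mushroom plug is nearer. The lid is open with its hole at about top (247,266), and the base hole is at about (265,239.5).

```bash
python3 - <<'E'
from h import *
T=np.load("top0.npz");S=np.load("side0.npz");PT=pts("top",T["d"]);PS=pts("side",S["d"])
g=lambda u,v,z:ray("top",u,v,z)[:2]
ll,hl,hr=g(250.3,220.3,12),g(224.8,289.9,12),g(266.1,304,12)
print("corners",ll,hl,hr,np.linalg.norm(ll-hl),np.linalg.norm(hr-hl))
a=(ll-hl)/170; b=(hl-hr)/100; bh=g(264.8,239.5,45)
th1=np.degrees(np.arctan2(a[1],a[0]));th2=np.degrees(np.arctan2(-b[0],b[1]))
print("yaw",th1,th2,"basehole",bh,"centre from corners",(ll+hr)/2)
# depth: lock block top
m=(abs(PT[...,2]-45)<4)&(np.hypot(PT[...,0]-bh[0],PT[...,1]-bh[1])<45); q=PT[m]
m2=m&False
n,lab,st,ce=cv2.connectedComponentsWithStats(m.astype(np.uint8))
for i in range(1,n):
    if st[i,4]>60:
        q=PT[lab==i];print("blk",cv2.minAreaRect(q[:,:2].astype(np.float32)),q[:,2].mean())
th=np.radians((th1+th2)/2);A=np.array([np.cos(th),np.sin(th)]);B=np.array([-A[1],A[0]])
o=bh-50*A
for n,P in(("top",PT),("side",PS)):
    L=np.stack([(P[...,:2]-o)@A,(P[...,:2]-o)@B,P[...,2]],-1)
    m=(L[...,2]>62)&(L[...,2]<190)&(abs(L[...,1])<46)&(L[...,0]>-60)&(L[...,0]<60);q=L[m]
    if len(q)>20:
        k=np.polyfit(q[:,2],q[:,0],1);print(n,len(q),"angle",np.degrees(np.arctan2(1,k[0])),np.arctan2(1,k[0]),"x at z50",np.polyval(k,50),"max",q.max(0),q.min(0))
# lid hole
for t in(1.0,1.1,1.2):
    h=105*np.array([np.cos(t),np.sin(t)])+5*np.array([-np.sin(t),np.cos(t)]);x,z=h[0]-55,50+h[1]
    p=g(247,266,z);print(t,"pred",o+A*x,"seen",p)
# stand and pin
for z,(u,v) in((87+0,(413,255)),):pass
im=cv2.cvtColor(T["p"],cv2.COLOR_RGB2HSV)
for nm,P,uv in(("pin",PT,(413,255)),("plug",PT,(445,265))):
    c=P[uv[1],uv[0]];m=(P[...,2]>(70 if nm=="pin" else 64))&(np.hypot(P[...,0]-c[0],P[...,1]-c[1])<30)
    v,u=np.nonzero(m);print(nm,len(u),u.min(),u.max(),v.min(),v.max(),P[m].mean(0))
    c=PS[285,319] if nm=="pin" else PS[313,316]
    m=(PS[...,2]>(60))&(np.hypot(PS[...,0]-c[0],PS[...,1]-c[1])<25);q=PS[m];print(" side",len(q),q.mean(0),q.max(0),q.min(0))
E
```

```text
corners [601.41062072 145.04135804] [442.04341923 197.87595572] [411.67197524 104.03704884] 167.89699111131938 98.63146077738354
yaw -18.341774508757908 -17.93444033840452 basehole [554.05478023 107.61330769] centre from corners [506.54129798 124.53920344]
blk ((554.4942626953125, 108.71928405761719), (43.89411163330078, 44.53970718383789), 69.58097839355469) 45.299851152410234
blk ((519.5523681640625, 121.47086334228516), (40.368099212646484, 14.536672592163086), 69.77372741699219) 44.651753121768564
top 947 angle 65.90786374062422 1.1503092252296787 x at z50 -61.4197096488856 max [ -1.24921664  45.97772852 174.92016114] [-59.46971261 -41.17012673  62.04651699]
side 265 angle 68.58568697508436 1.197046057457412 x at z50 -51.88105477659836 max [ -1.26597593  42.93934489 169.75365152] [-53.53922251 -44.50545515  62.99492731]
1.0 pred [504.18673885 123.94941456] seen [488.57197873 133.51373048]
1.1 pred [495.29866016 126.86103089] seen [488.27329996 132.92101608]
1.2 pred [486.00066012 129.90693199] seen [488.03435017 132.44683111]
pin 52 411 418 250 257 [ 524.38657559 -219.43619113   85.46028346]
 side 120 [ 526.08750359 -224.03342709   76.8226557 ] [ 534.02243971 -212.69605721   88.82206482] [ 519.19121014 -229.89289135   60.71155414]
plug 155 438 451 258 271 [ 502.48714504 -285.93747411   76.37772321]
 side 197 [ 503.58602922 -291.5380637    74.55483369] [ 519.0874063  -273.66128158   79.88023007] [ 490.57150324 -301.86960612   60.09798071]
```

```bash
cat >> h.py <<'E'
YAW=-18.6
A=np.array([np.cos(np.radians(YAW)),np.sin(np.radians(YAW)),0]);B=np.array([-A[1],A[0],0])
BH=np.array([554.2,108,45.]); HG=BH-105*A+[0,0,5]
def down(s=1): return R.from_matrix(np.stack([[0,0,-1.],s*B,s*A],1))
def lidtcp(t,d,gap=0):  # TCP for front tip corner on lid outer face
    return HG+A*(d*np.cos(t)-(5+gap)*np.sin(t)-11)+np.array([0,0,d*np.sin(t)+(5+gap)*np.cos(t)+22])
E
python3 - <<'E'
from h import *
t,q=tool();print(q.as_matrix().round(3).tolist())
for s in(1,-1): print(goal(lidtcp(1.17,112,25),down(s)), lidtcp(1.17,112,25))
E
```

```text
[[-0.0, 0.345, -0.939], [0.002, -0.939, -0.345], [-1.0, -0.002, -0.0]]
(array([ 0.0665, -0.5724, -0.4795]), array([-1.4125e+02, -1.2000e-01,  3.0000e-02])) [459.49373999 139.8721778  186.82861748]
(array([ 0.0665, -0.5724, -0.4795]), array([3.875e+01, 2.000e-02, 9.000e-02])) [459.49373999 139.8721778  186.82861748]
```

>>> carry_out(commands=[0,-0.05,-0.04,0,0,0,1,0,-0.1,-0.08,6,0,0,1,0,-0.15,-0.12,12,0,0,1,0,-0.2,-0.165,16,0,0,1,0,-0.25,-0.21,20,0,0,1,0,-0.3,-0.25,24,0,0,1,0,-0.35,-0.29,28,0,0,1,0,-0.4,-0.335,32,0,0,1,0,-0.45,-0.375,36,0,0,1,0,-0.5,-0.42,38.75,0,0,1,0,-0.55,-0.46,38.75,0,0,1,0,-0.5725,-0.48,38.75,0,0,1])

```text
time: 1.6
tool_pos: [460.1, 142.3, 253.2]
tcp_rot: [-57.3, 89.9, 104.1]
ft_force: [1.2, -0.1, 0.5]
finger_gap: -0.2
```

```bash
python3 - <<'E'
from h import *
s=sense();print(s["time"],s["tool_pos"],s["ft_force"],s["finger_gap"],s["joint_pos"].round(1))
D=down(-1)
for t,g in((1.17,25),(1.17,3),(1.0,0),(.8,0),(.6,0),(.4,0),(.25,0),(.15,0),(.08,0),(.04,0)): print(t,g,*goal(lidtcp(t,112,g),D))
E
```

```text
1.6 [460.10410646 142.31147796 253.16128178] [ 1.24850591 -0.0532356   0.52421195] -0.2380918372018168 [ 1.100e+01 -1.120e+01  1.035e+02  1.000e-01  8.770e+01  1.196e+02]
1.17 25 [ 0.0663  0.0026 -0.0003] [0.04 0.05 0.07]
1.17 3 [ 0.0749  0.0026 -0.0205] [0.04 0.05 0.07]
1.0 0 [ 0.0842  0.0026 -0.0405] [0.04 0.05 0.07]
0.8 0 [ 0.0973  0.0027 -0.0586] [0.04 0.05 0.07]
0.6 0 [ 0.1137  0.0027 -0.0738] [0.04 0.05 0.07]
0.4 0 [ 0.1329  0.0027 -0.0854] [0.04 0.05 0.07]
0.25 0 [ 0.1485  0.0028 -0.0915] [0.04 0.05 0.07]
0.15 0 [ 0.1594  0.0028 -0.0942] [0.04 0.05 0.07]
0.08 0 [ 0.1671  0.0028 -0.0955] [0.04 0.05 0.07]
0.04 0 [ 0.1716  0.0028 -0.096 ] [0.04 0.05 0.07]
```

>>> carry_out(commands=[0.066,0.0026,0,0,0,0,1,0.066,0.0026,0,0,0,0,1,0.075,0.0026,-0.02,0,0,0,1,0.08,0.0026,-0.031,0,0,0,1,0.084,0.0026,-0.04,0,0,0,1,0.091,0.0026,-0.05,0,0,0,1,0.097,0.0026,-0.0585,0,0,0,1,0.105,0.0026,-0.066,0,0,0,1,0.114,0.0026,-0.0738,0,0,0,1,0.123,0.0026,-0.08,0,0,0,1,0.133,0.0026,-0.0854,0,0,0,1,0.133,0.0026,-0.0854,0,0,0,1])

```text
time: 3.1
tool_pos: [539.5, 112.7, 118.6]
tcp_rot: [-5.2, 89.8, 156.3]
ft_force: [-1.0, 0.5, -0.8]
finger_gap: 0.3
```

>>> carry_out(commands=[0.007,0,-0.003,0,0,0,1,0.014,0,-0.006,0,0,0,1,0.02,0,-0.0075,0,0,0,1,0.025,0,-0.0085,0,0,0,1,0.029,0,-0.0095,0,0,0,1,0.033,0,-0.01,0,0,0,1,0.036,0,-0.0105,0,0,0,1,0.036,0,-0.0105,0,0,0,1,0.036,0,-0.0105,0,0,0,1])

```text
time: 4.22
tool_pos: [549.4, 109.4, 82.7]
tcp_rot: [-7.8, 89.8, 153.6]
ft_force: [-1.6, 0.5, 0.8]
finger_gap: 0.0
```

>>> carry_out(commands=[-0.05,0,0,0,0,0,1,-0.1,0,0,0,0,0,1,-0.15,0,-0.02,0,0,0,1,-0.19,0,-0.05,0,0,0,0,-0.19,0,-0.05,0,0,0,-1,-0.19,0,-0.05,0,0,0,-1])

```text
time: 4.97
tool_pos: [597.0, 93.2, 271.9]
tcp_rot: [-1.8, 89.8, 159.6]
ft_force: [-0.1, 0.6, -0.5]
finger_gap: 54.7
```

```bash
python3 - <<'E'
from h import *
s=sense();print(s["time"],s["tool_pos"],s["tcp_rot"])
c=cal("wrist");print(c[0].round(1).tolist(),c[1].round(3).tolist())
p,d=optics.snapshot("wrist");cv2.imwrite("pics/w1.png",p[...,::-1])
np.savez("w1.npz",p=p,d=d,K=c[0],E=c[1])
p,d=optics.snapshot("side");np.savez("side1.npz",p=p,d=d)
p,d=optics.snapshot("top");np.savez("top1.npz",p=p,d=d)
E
```

```text
4.975 [597.02398204  93.19883508 271.86121225] [ -1.79826417  89.78920624 159.6181447 ]
[[379.2, 0.0, 316.4], [0.0, 379.2, 236.0], [0.0, 0.0, 1.0]] [[-0.319, 0.899, 0.299, 674.296], [-0.948, -0.302, -0.102, 68.53], [-0.001, -0.316, 0.949, 390.984], [0.0, 0.0, 0.0, 1.0]]
```

View pics/w1.png

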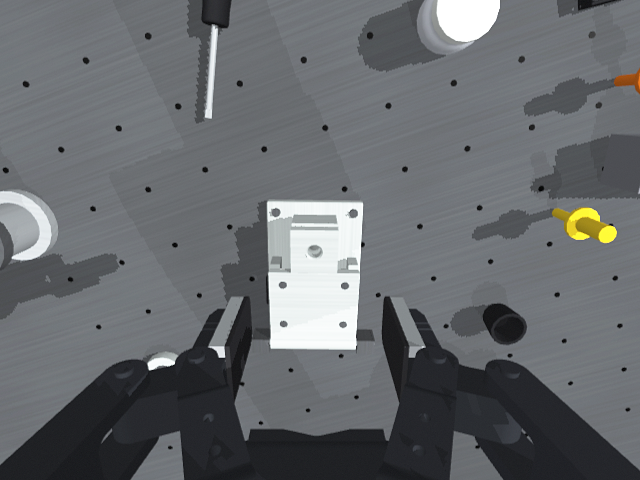

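The lid is down, nearly shut, with its hole at wrist pixel (315,251). Measuring the hole and lid angle now.

```bash
cat >> h.py <<'E'
def lid_angle(P):
    L=(P-HG)@np.stack([A,B,[0,0,1]],1); m=(L[...,0]>15)&(L[...,0]<120)&(abs(L[...,1])<18)&(abs(L[...,2]-5)<20)&(np.hypot(L[...,0]-105,L[...,1])>12)
    q=L[m]; k=np.polyfit(q[:,0],q[:,2],1); return np.arctan(k[0]),k[1],m.sum()
def hole(p,u0,v0,w=14):
    g=cv2.cvtColor(p,cv2.COLOR_RGB2GRAY)[v0-w:v0+w+1,u0-w:u0+w+1]
    bg=np.percentile(g,80);m=(g<0.8*bg).astype(np.uint8)
    n,lab,st,ce=cv2.connectedComponentsWithStats(m);i=lab[w-2:w+3,w-2:w+3];i=np.bincount(i[i>0]).argmax() if (i>0).any() else 0
    return ce[i]+[u0-w,v0-w],st[i]
E
python3 - <<'E'
from h import *
W=np.load("w1.npz");c=(W["K"],W["E"],0)
P=pts("wrist",W["d"],c);print("lid w",lid_angle(P))
for n in("top","side"):print(n,lid_angle(pts(n,np.load(n+"1.npz")["d"])))
uv,st=hole(W["p"],315,251);print(uv,st)
for z in(55,60,63): print(z,ray("wrist",*uv,z,c))
t=.08;print("pred",HG+A*(105*np.cos(t)-5*np.sin(t))+[0,0,105*np.sin(t)+5])
p1=np.load("top1.npz");p1=p1["p"];q=np.array([1]);
K,E,_=cal("top");X=E[:3,:3].T@(BH+[0,0,15]-E[:3,3]);u,v=K[0,2]-K[0,0]*X[0]/X[2],K[1,2]+K[1,1]*X[1]/X[2];print("top pix",u,v)
uv,st=hole(p1,int(round(u)),int(round(v)),6);print(uv,st,ray("top",*uv,60))
# base outline in wrist image
g=cv2.cvtColor(W["p"],cv2.COLOR_RGB2GRAY)
m=(g>170).astype(np.uint8);n,lab,st,ce=cv2.connectedComponentsWithStats(m);i=lab[300,315];print(st[i])
# lid side edges in rows 280-345 & cols
for v in(285,310,335):
    x=np.nonzero(lab[v]==i)[0];z=55+5*(335-v)/100;a,b=ray("wrist",x.min(),v,z,c),ray("wrist",x.max()+1,v,z,c);print(v,x.min(),x.max(),a,b,np.linalg.norm(a-b),"off B of mid",((a+b)/2-HG)@B)
E
```

```text
lid w (np.float64(0.07488599939673206), np.float64(3.81085714818816), np.int64(3055))
top (np.float64(0.07022882870188911), np.float64(5.5611251874463274), np.int64(689))
side (np.float64(-0.01523490330585652), np.float64(8.327849507805366), np.int64(261))
[314.90780142 250.69503546] [  7   8  15  13 141]
55 [554.87103288 110.46605322  55.        ]
60 [556.64826846 109.8419719   60.        ]
63 [557.7146098 109.4675231  63.       ]
pred [553.50301651 108.23456086  63.39104287]
top pix 264.0007396417187 238.6860942605174
[263.33333333 238.5       ] [ 3  3  6  6 30] [554.59102299 109.47657997  60.        ]
[  267   201    96   149 12256]
285 269 358 [536.31393806 163.67144505  57.5       ] [508.53578233  81.0320261   57.5       ] 87.18313770551 off B of mid 3.4671449596458355
310 270 357 [509.85068441 172.85217605  56.25      ] [481.95311059  89.83932867  56.25      ] 87.5751531830253 off B of mid 3.531644089673074
335 271 355 [481.94074845 182.52491575  55.        ] [454.24863316 100.10453352  55.        ] 86.94810323005088 off B of mid 4.11055364718253
```

```bash
python3 - <<'E'
from h import *
print(goal([565,-233,297],down(-1)))
E
```

```text
(array([-0.0264,  0.3194, -0.0742]), array([ 0.05,  0.32, -0.05]))
```

>>> carry_out(commands=[-0.026,0.06,-0.014,0,0,0,-0.2,-0.026,0.12,-0.028,0,0.3,0,0.1,-0.026,0.18,-0.042,0,0.3,0,0.1,-0.026,0.24,-0.056,0,0.3,0,0.1,-0.026,0.3,-0.07,0,0.3,0,0.1,-0.0265,0.3195,-0.074,0,0.3,0,0.1,-0.0265,0.3195,-0.074,0,0.3,0,0.1,-0.0265,0.3195,-0.074,0,0.3,0,0.1])

```text
time: 6.12
tool_pos: [564.9, -231.5, 296.6]
tcp_rot: [0.3, 89.9, 161.8]
ft_force: [0.7, 0.6, -0.2]
finger_gap: 38.2
```

```bash
python3 - <<'E'
from h import *
s=sense();print(s["time"],s["tool_pos"],s["finger_gap"])
c=cal("wrist")
p,d=optics.snapshot("wrist");cv2.imwrite("pics/w2.png",p[...,::-1]);np.savez("w2.npz",p=p,d=d,K=c[0],E=c[1])
P=pts("wrist",d,c)
m=(P[...,2]>81)&(P[...,2]<95)&(np.hypot(P[...,0]-524,P[...,1]+219)<25)
v,u=np.nonzero(m);print(len(u),u.min(),u.max(),v.min(),v.max(),u.mean(),v.mean(),P[m].mean(0),ray("wrist",u.mean(),v.mean(),87,c))
E
```

```text
6.125 [ 564.90603124 -231.54730051  296.56852971] 38.18910024425286
235 310 326 238 255 317.82553191489365 246.82553191489362 [ 528.05376546 -219.04418229   85.51009568] [ 528.57720418 -219.21432938   87.        ]
```

View pics/w2.png

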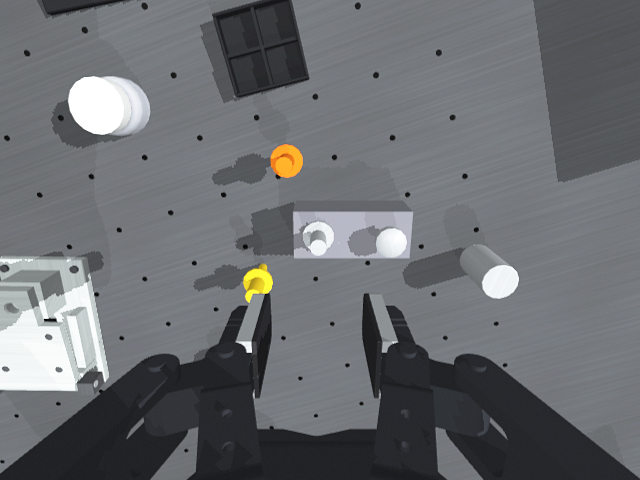

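The pin's grip top is at (318,247) and the plug head at (391,243), with room for half-open jaws between them. The pin-to-hole offset agrees between the two cameras to within 1 mm. Going down onto the pin.

```bash
python3 - <<'E'
from h import *
print(goal([526.5,-219.3,140],down(-1)),goal([526.5,-219.3,80],down(-1)))
E
```

```text
(array([0.1568, 0.0008, 0.0403]), array([ 0.15,  0.05, -0.01])) (array([0.2168, 0.0008, 0.0402]), array([ 0.15,  0.05, -0.01]))
```

>>> carry_out(commands=[0.05,0.0008,0.013,0,0,0,0.1,0.1,0.0008,0.03,0,0,0,0.1,0.14,0.0008,0.0402,0.15,0,0,0.1,0.157,0.0008,0.0402,0.15,0,0,0.1,0.175,0.0008,0.0402,0.15,0,0,0.1,0.195,0.0008,0.0402,0.15,0,0,0.1,0.21,0.0008,0.0402,0.15,0,0,0.1,0.217,0.0008,0.0402,0.15,0,0,0.1,0.217,0.0008,0.0402,0.15,0,0,0.1,0.217,0.0008,0.0402,0.15,0,0,0.1])

```text
time: 7.42
tool_pos: [527.0, -219.7, 80.6]
tcp_rot: [125.7, 90.0, -72.9]
ft_force: [-0.0, -0.1, 0.6]
finger_gap: 38.6
```

```bash
python3 - <<'E'
from h import *
s=sense();print(s["time"],s["tool_pos"],s["finger_gap"],s["ft_force"]);print(goal([526.5,-219.3,80],down(-1)))
p,d=optics.snapshot("wrist");p2,d=optics.snapshot("side")
cv2.imwrite("pics/w3.png",np.hstack([p[200:480,120:520],cv2.resize(p2[230:370,220:420],(400,280))])[...,::-1])
E
```

```text
7.425 [ 527.0025106  -219.66599818   80.57391555] 38.587763259097756 [-0.0048531  -0.06499368  0.57511285]
(array([ 0.0006, -0.0002,  0.0006]), array([-0.  , -0.01, -0.02]))
```

View pics/w3.png

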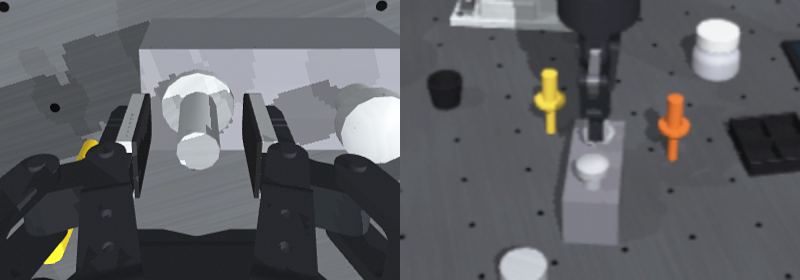

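The pin stands centred between the pads, at about (197,120) in the crop. Closing.

>>> carry_out(commands=[0,0,0,0,0,0,1,0,0,0,0,0,0,1,0,0,0,0,0,0,1,0,0,0,0,0,0,1,0,0,0,0,0,0,1,0,0,0,0,0,0,1], grip_force=90)

```text
time: 8.28
tool_pos: [527.6, -220.0, 81.6]
tcp_rot: [160.7, 89.9, -37.9]
ft_force: [-0.8, 1.2, 6.1]
finger_gap: 13.6
```

```bash
python3 - <<'E'
from h import *
s=sense();print(s["time"],s["tool_pos"],s["finger_gap"],s["ft_force"]);
c=cal("wrist");p,d=optics.snapshot("wrist");P=pts("wrist",d,c)
m=(P[...,2]>83)&(P[...,2]<95)&(np.hypot(P[...,0]-527,P[...,1]+219)<9)
v,u=np.nonzero(m);print(len(u),u.min(),u.max(),v.min(),v.max(),P[m].mean(0),ray("wrist",u.mean(),v.mean(),87,c))
E
```

```text
8.275 [ 527.5612465  -219.96736034   81.59361034] 13.63128324330873 [-0.79166964  1.18020996  6.0618573 ]
1448 292 341 327 382 [ 528.37787402 -219.00702114   86.08448657] [ 528.9935003  -219.21739173   87.        ]
```

>>> carry_out(commands=[-0.02,0,0,0,0,0,1,-0.045,0,0,0,0,0,1,-0.075,0,0,0,0,0,1,-0.1,0,0,0,0,0,1,-0.1,0,0,0,0,0,1])

```text
time: 8.95
tool_pos: [529.0, -220.6, 185.2]
tcp_rot: [168.5, 89.6, -30.1]
ft_force: [-0.5, 0.6, 0.3]
finger_gap: 12.8
```

```bash
python3 - <<'E'
from h import *
s=sense();print(s["time"],s["tool_pos"],s["finger_gap"],s["ft_force"]);print(goal([557,108.2,168],down(-1)))
E
```

```text
8.95 [ 528.9875141  -220.64421044  185.18868206] 12.830216484884073 [-0.52223893  0.5555317   0.34649435]
(array([ 0.0161, -0.3206,  0.0785]), array([-0.  , -0.43, -0.09]))
```

>>> carry_out(commands=[0,-0.05,0.012,0,-0.4,0,1,0,-0.1,0.025,0,-0.4,0,1,0,-0.15,0.037,0,-0.4,0,1,0,-0.2,0.049,0,-0.4,0,1,0.005,-0.25,0.061,0,-0.4,0,1,0.01,-0.295,0.072,0,-0.4,0,1,0.016,-0.3205,0.0785,0,-0.4,0,1,0.016,-0.3205,0.0785,0,-0.4,0,1,0.016,-0.3205,0.0785,0,-0.4,0,1])

```text
time: 10.07
tool_pos: [556.4, 107.6, 167.4]
tcp_rot: [75.4, 89.9, -123.2]
ft_force: [-0.4, 0.4, -0.7]
finger_gap: 13.4
```

```bash
python3 - <<'E'
from h import *
s=sense();print(s["time"],s["tool_pos"],s["finger_gap"],s["ft_force"]);print(goal([557,108.2,168],down(-1)))
c=cal("wrist")
p,d=optics.snapshot("wrist");p2,d2=optics.snapshot("side");np.savez("w4.npz",p=p,d=d,K=c[0],E=c[1],p2=p2,d2=d2)
cv2.imwrite("pics/w4.png",np.hstack([p[130:480,120:520],cv2.resize(p2[150:255,230:350],(400,350),interpolation=3)])[...,::-1])
E
```

```text
10.075 [556.44462561 107.61091586 167.38098531] 13.358389944927143 [-0.42678375  0.3621568  -0.65012634]
(array([-0.0006, -0.0007, -0.0003]), array([ 0.01,  0.04, -0.14]))
```

View pics/w4.png

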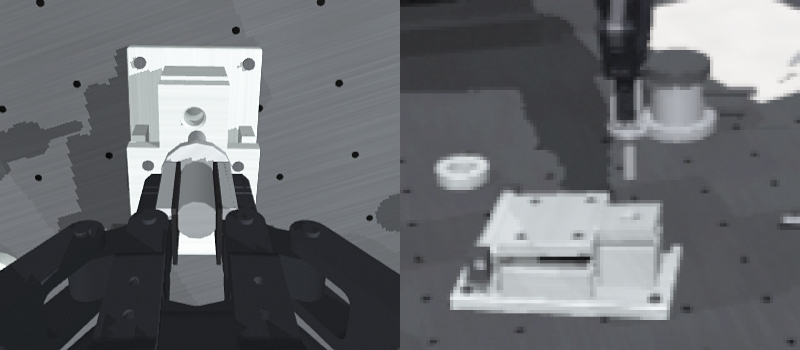

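```bash
python3 - <<'E'
from h import *
W=np.load("w4.npz");c=(W["K"],W["E"],0);P=pts("wrist",W["d"],c);d=W["d"];p=W["p"]
g=cv2.cvtColor(p,cv2.COLOR_RGB2GRAY)
print("depth col317",[(v,int(d[v,317]),P[v,317,2].round(0)) for v in range(234,380,6)])
# pin pixels: rows, by depth discontinuity: points with z>80 near TCP axis
t,_=tool()
L=(P-t)@np.stack([A,B,[0,0,1]],1)
for v in range(256,372,5):
    m=(L[v,:,2]>-100+2)&(abs(L[v,:,1])<25)&(abs(L[v,:,0])<30)&(d[v]>0);u=np.nonzero(m)[0]
    if len(u):print(v,u.min(),u.max(),(u.min()+u.max())/2,L[v,u].mean(0).round(1))
uv,st=hole(p,315,247,13);print("hole",uv,st,ray("wrist",*uv,63,c),(ray("wrist",*uv,63,c)-t)@A,(ray("wrist",*uv,63,c)-t)@B)
# side view: pin shank
P2=pts("side",W["d2"]);L2=(P2-t)@np.stack([A,B,[0,0,1]],1)
for zz in range(-75,0,5):
    m=(abs(L2[...,2]-zz)<2.5)&(abs(L2[...,1])<25)&(abs(L2[...,0])<25);v,u=np.nonzero(m)
    if len(u):print(zz,len(u),u.min(),u.max(),v.mean().round(1),np.median(L2[m],0).round(1))
E
```

```text
depth col317 [(234, 235, np.float64(63.0)), (240, 269, np.float64(32.0)), (246, 258, np.float64(44.0)), (252, 248, np.float64(54.0)), (258, 242, np.float64(61.0)), (264, 199, np.float64(101.0)), (270, 163, np.float64(136.0)), (276, 159, np.float64(140.0)), (282, 161, np.float64(140.0)), (288, 161, np.float64(140.0)), (294, 159, np.float64(143.0)), (300, 155, np.float64(148.0)), (306, 150, np.float64(152.0)), (312, 146, np.float64(157.0)), (318, 140, np.float64(162.0)), (324, 137, np.float64(167.0)), (330, 133, np.float64(170.0)), (336, 131, np.float64(173.0)), (342, 134, np.float64(170.0)), (348, 133, np.float64(172.0)), (354, 134, np.float64(172.0)), (360, 136, np.float64(171.0)), (366, 136, np.float64(172.0)), (372, 277, np.float64(55.0)), (378, 275, np.float64(57.0))]
261 314 320 317.0 [  3.5   1.2 -70.8]
266 308 324 316.0 [  3.    1.8 -65.1]
271 308 325 316.5 [ 13.    1.6 -35.5]
276 297 336 316.5 [ 13.5   1.6 -29. ]
281 290 343 316.5 [ 11.3   1.6 -28.8]
286 287 346 316.5 [  9.1   1.6 -28.5]
291 284 349 316.5 [  6.7   1.6 -28.5]
296 282 351 316.5 [  8.2   1.6 -21.1]
301 281 352 31
[... 507 characters left out ...]

hole [314.96440129 245.87055016] [  2   3  22  19 309] [557.53953224 109.40145553  63.        ] -0.1197666602786865 2.3879346947929996
-70 5 296 299 203.0 [ -1.   -2.7 -69. ]
-65 6 296 299 201.5 [ -2.1  -2.5 -64.4]
-60 8 296 299 199.8 [ -0.7  -2.7 -60. ]
-55 8 296 299 197.8 [ -2.9  -1.7 -54.5]
-50 7 296 299 195.9 [ -0.5  -3.1 -48.8]
-45 6 296 299 194.3 [ -1.6  -3.8 -44.6]
-40 7 296 299 192.6 [ -2.5  -3.4 -39.9]
-35 1 299 299 192.0 [  2.5  -5.2 -37.4]
-30 21 292 303 189.9 [  1.6 -11.7 -29. ]
-25 28 292 303 188.3 [ -0.1  -9.4 -26.6]
-20 14 293 302 186.4 [  0.1 -13.4 -19.3]
-15 16 293 302 184.7 [  2.  -16.3 -13.8]
-10 14 293 302 183.4 [ -0.5 -17.4 -10.1]
-5 22 293 302 181.5 [  2.1 -16.8  -5.4]
```

The pin is held upright. Its tip is at crop (197,133) and the lid hole at (195,116), so the hole is about 1 mm to the +B side of the pin. I'll correct that and enter the hole in stages, watching the force.

```bash
python3 - <<'E'
from h import *
print(goal([557,108.6,122],down(-1)))
E
```

```text
(array([ 0.046 , -0.0015,  0.0004]), array([-0.06, -0.02, -0.11]))
```

>>> carry_out(commands=[0.01,-0.0013,0.0003,0,0,0,1,0.02,-0.0013,0.0003,0,0,0,1,0.027,-0.0013,0.0003,0,0,0,1,0.032,-0.0013,0.0003,0,0,0,1,0.036,-0.0013,0.0003,0,0,0,1,0.04,-0.0013,0.0003,0,0,0,1,0.044,-0.0013,0.0003,0,0,0,1,0.046,-0.0013,0.0003,0,0,0,1])

```text
time: 11.18
tool_pos: [557.0, 108.3, 121.8]
tcp_rot: [96.9, 89.9, -101.8]
ft_force: [-0.3, -0.4, 0.3]
finger_gap: 13.3
```

```bash
python3 - <<'E'
from h import *
s=sense();print(s["time"],s["tool_pos"],s["finger_gap"],s["ft_force"]);print(goal([557,108.6,106],down(-1)))
c=cal("wrist");p,d=optics.snapshot("wrist");print(lid_angle(pts("wrist",d,c)))
p2,d2=optics.snapshot("side")
cv2.imwrite("pics/w5.png",np.hstack([p[130:480,120:520],cv2.resize(p2[150:255,230:350],(400,350),interpolation=3)])[...,::-1])
E
```

```text
11.175 [556.95167576 108.34309735 121.75374645] 13.299620516525025 [-0.3090124  -0.4000734   0.26045559]
(array([ 0.0158, -0.0003,  0.    ]), array([-0.06, -0.01, -0.11]))
(np.float64(0.07427765073776563), np.float64(3.776198336768504), np.int64(3084))
```

View pics/w5.png

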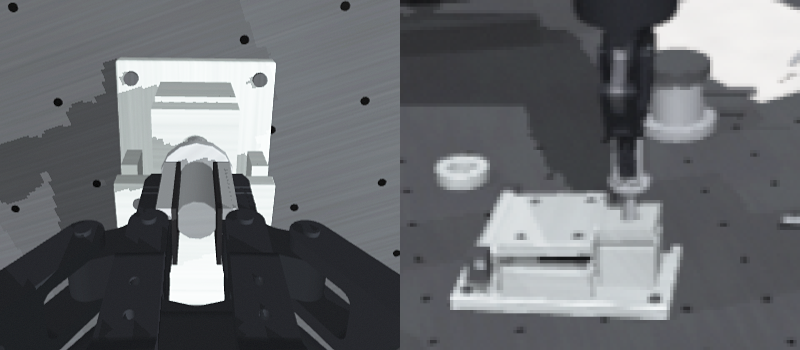

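The tip is inside the lid hole, with no contact force. Going on into the base hole.

>>> carry_out(commands=[0.004,0,0,0,0,0,1,0.008,0,0,0,0,0,1,0.011,0,0,0,0,0,1,0.014,0,0,0,0,0,1,0.017,0,0,0,0,0,1,0.02,0,0,0,0,0,1,0.02,0,0,0,0,0,1])

```text
time: 12.15
tool_pos: [556.7, 108.4, 101.4]
tcp_rot: [82.3, 89.9, -116.4]
ft_force: [0.3, 1.8, -2.0]
finger_gap: 13.6
```

>>> carry_out(commands=[0.004,0,0,0,0,0,1,0.007,0,0,0,0,0,1,0.009,0,0,0,0,0,1,0.011,0,0,0,0,0,1,0.013,0,0,0,0,0,1,0.0145,0,0,0,0,0,1,0.0145,0,0,0,0,0,1])

```text
time: 13.02
tool_pos: [557.1, 108.5, 87.1]
tcp_rot: [108.7, 89.9, -89.9]
ft_force: [2.1, 1.5, 3.9]
finger_gap: 13.2
```

>>> carry_out(commands=[0.001,0,0,0,0,0,1,0.002,0,0,0,0,0,1,0.003,0,0,0,0,0,1,0.003,0,0,0,0,0,1])

```text
time: 13.52
tool_pos: [557.4, 108.5, 86.1]
tcp_rot: [122.5, 89.9, -76.1]
ft_force: [-8.1, 0.6, 20.0]
finger_gap: 13.4
```

```bash
python3 - <<'E'
from h import *
s=sense();print(s["time"],s["tool_pos"],s["finger_gap"],s["ft_force"])
c=cal("wrist");p,d=optics.snapshot("wrist");P=pts("wrist",d,c);print("wrist",lid_angle(P))
t,_=tool();L=(P-t)@np.stack([A,B,[0,0,1]],1)
for nm,a,b in(("collar",9.5,15),("tab",18,22)):
    m=(abs(L[...,1]-1.5)<10)&(L[...,0]>a)&(L[...,0]<b)&(abs(L[...,2]+28)<12);print(nm,m.sum(),np.median(P[m][:,2]),(P[m][:,2]).std())
p1,d1=optics.snapshot("top");print("top",lid_angle(pts("top",d1)))
p2,d2=optics.snapshot("side")
cv2.imwrite("pics/w6.png",np.hstack([p[130:480,120:520],cv2.resize(p2[150:255,230:350],(400,350),interpolation=3)])[...,::-1])
E
```

```text
13.525 [557.38513586 108.45738014  86.08681875] 13.405247554206902 [-8.08156986  0.55401338 20.00782055]
wrist (np.float64(0.09665400871315276), np.float64(-1.207481862286472), np.int64(4721))
collar 795 58.084057092230694 3.8807355992132995
tab 523 52.698994648301635 2.3805042557786407
top (np.float64(-0.0029657285205964925), np.float64(5.20154997765959), np.int64(523))
```

View pics/w6.png

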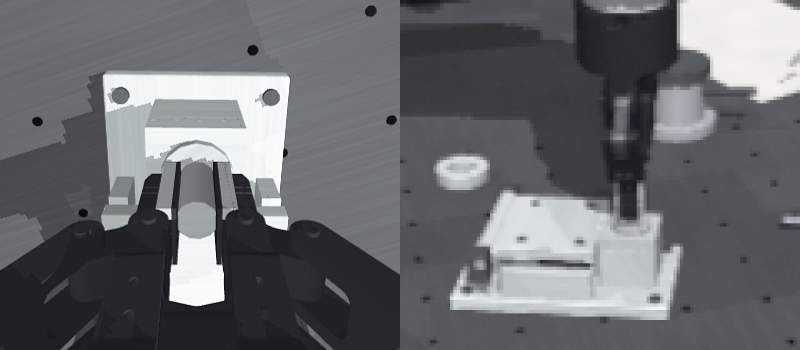

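>>> carry_out(commands=[0.002,0,0.0006,0,0,0,1,0.002,0,0.0006,0,0,0,1,0.002,0,0.0006,0,0,0,1,0.002,0,0.0006,0,0,0,1,0.002,0,0.0006,0,0,0,1,0.002,0,0.0006,0,0,0,1,0.002,0,0.0006,0,0,0,1,0.002,0,0.0006,0,0,0,1])

```text
time: 14.68
tool_pos: [557.4, 108.5, 86.1]
tcp_rot: [146.5, 89.9, -52.1]
ft_force: [-7.2, -0.4, 18.9]
finger_gap: 13.0
```

```bash
python3 - <<'E'
from h import *
s=sense();print(s["time"],s["tool_pos"],s["finger_gap"],s["ft_force"],s["wrist_torque"],s["qd"].round(2))
p1,d1=optics.snapshot("top");print("top",lid_angle(pts("top",d1)))
s=sense();print(s["time"],s["tool_pos"],s["ft_force"])
E
```

```text
14.675 [557.38135075 108.46499708  86.12602824] 12.956305991660969 [-7.17416495 -0.43856913 18.89419973] [-1.34619947e-02  1.20283912e+00  5.70970191e-04] [ 0.06  0.06 -0.07  0.04 -0.02 -0.03]
top (np.float64(0.0005814956711056515), np.float64(5.282612975329314), np.int64(513))
14.725 [557.38088196 108.47028912  86.11935493] [-7.32524216 -0.99851485 19.99117588]
```

```bash
python3 -c "
from bench import order; print(order.hand_in())"
```

```text
the job is handed in; nothing more can be done
None
```

I swung the lid down, took the collared steel pin from the stand and pushed it through the lid into the base hole. I handed the job in at about 14.7 s, still gripping the pin and pressing it down.

**Checks that agreed:**
- The top camera put the lid angle at 0.000–0.003 rad either side of zero, with its outer face at the shut height.
- The tool stopped at z = 86.1 mm under about 19–20 N. That puts the pin tip 14.5 mm above the table from the grasp height, against 15 mm for fully home, so the collar is on the lid.
- Over the last second the tool stayed still to within 0.1 mm, and the force stayed at about 19–20 N.

**Checks that failed or disagreed:**
- A sideways force of about 7 N remained, and a 0.6 mm shift hardly reduced it.
- The wrist camera's last lid-angle reading, 0.097 rad, is not usable because the pin and fingers cover the fitted area.
- The finger gap read about 13 mm on the 16 mm grip, though the pin was clearly held.
- The wrist and top cameras differed by about 4 mm in absolute position. I worked from the pin-to-hole offset instead, where they agreed to about 1 mm.
- I did not take a last close look at the plug or the bystanders.

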